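# Load the lidded pots into the chip-shop counter rails

### The arm

A 6-joint arm with a two-finger parallel gripper is mounted at the origin on the work surface. World frame = base frame: x ahead of the robot, y to its left, z up, the work surface at z = 0. Lengths are in m, angles in rad, forces in N, time in s.
With the tool pointing down it reaches from about 0.3 to 0.775 m from the base axis. Payload 14.6 kg.
Tool frame: the origin (TCP) lies midway between the tips of the shut fingers; the grasp point (between the pads) lies 19 mm behind it (tcp_to_grasp is the distance from the TCP to the grasp point, in m); z points along the fingers, y is the line along which they close (so a half turn about z gives the same grasp; the last joint's range is limited). The gripper opens to 94 mm and grips with 3 to 60 N. Pads are 16 mm wide; open, the fingers measure 119 mm over their backs; the gripper's body (75 mm by 177 mm) begins 78 mm behind the grasp point.
Start: joints at [1.162, 0.3, 1.521, -0, 1.321, -0.067], TCP at [0.184, 0.518, 0.205] pointing down, gripper open.
Joint ranges: [-3.03, 3.03], [-0.79, 2.21], [0.23, 2.52], [-1.04, 4.18], [0, 3.07], [-2.55, 2.55]. Speed limits (rad/s): [2.22, 2.22, 2.57, 3.14, 3.14, 3.14].

### API

Orientations are given as [roll, pitch, yaw] about the fixed x, y, z axes, in that order (R = Rz(yaw) Ry(pitch) Rx(roll)).
In Python, from station import * gives the robot as it stands.
- The arm moves only by the tool send_rows, never from a script. Its argument "motion" is a list of rows, each a list of 3 entries, a list of its own where there are three numbers: the shift along the tool's x, y, z in units of 0.03 m (1.0 is 0.03 m), then the turn, a rotation vector about the tool's x, y, z in units of 0.12 rad (1.0 is 0.12 rad), then the opening, from -1 (shut) to 1 (fully open). In form: [[[x, y, z], [rx, ry, rz], grip], ...]. A call has 1 to 12 rows; each row shifts and turns the commanded pose from where the row before left it, along the tool's axes as they then stand; what a row does not reach is not made up. A row lasts 1/10 s, in which the tool goes at most 50 mm and 8.59 degrees, less where a joint would pass 70% of its speed; a pose out of reach is approached as far as the arm can. A call with a number of a shift or a turn outside -1 to 1 is refused whole. A call with a gripper value outside its range is refused whole. The fingers move at their own pace and stop on an object; "squeeze" is the grip in N (left out, the last holds). Time passes only in rows, so rows that do not move let the fingers close. It gives the time, the measured TCP pose, the force, the opening and the grip force at its end, in the units of the state.
- get_obs(): the state, without advancing time (a new reading comes with each control period).
- camera(name): name is "side" or "top" or "wrist"; returns a dict with "pixels" (480x640x3 uint8, red, green, blue), "depth" (480x640 float32, m along the optical axis (not along the pixel's ray), 0 where there is no reading), "fx", "fy", "cx", "cy" (pixels), "rvec" (rotation vector, rad) and "tvec" (3), from world to camera coordinates, as OpenCV has them. Camera axes: x right, y down, z forward; pixel columns grow to the right and rows downward; lengths in m; the calibration is good to about 2 mm. A picture is of the moment at which its call begins.
- hand_in(): hands the job in; it is judged then, once.
The state is a dict: "time_s": time; "qpos": joint angles; "joint_vel": joint speeds; "tau": joint torques, N m; "ee_pos": TCP position; "eef_rot": TCP orientation; "force": force on the tool from outside, world axes, zero at the start; "moment": the same for the moment, N m; "grip_width": finger opening in m; "grip_force": force on a finger pad.
Only numpy, scipy, OpenCV 4.12 (cv2) and the standard library are available. Lean on these libraries where they do the work, as an engineer would, in place of code of your own. Each camera call takes 0.05 s, during which the arm holds its last target. There are 200 camera calls.

### The job

Load the three lidded steel pots from the white tray into empty openings of the two counter rails, one pot to an opening: the short pot into the rail with the short openings (either empty one will do), the two long pots into the rail with the long ones, each fully home with its rim flat on the rail. The pots are full, so keep them upright all the way, and leave the two pots that are already in the rails, the bottle, and the jar on the tray where they are.

Things in the scene. Friction and masses are not known exactly. Their poses are not given: they have to be found in the camera images.
- pot_short: short pot: closed steel pot, 0.25-0.5 kg. Body 80 mm long (x) x 56 wide (y), 55 deep under a 4 mm flat rim 96 x 72; tapering to 5 mm less a side at the foot. On the lid, along x, a centred solid black handle 60 long x 14 wide, from 63 to 95 mm above the foot. Origin: centre of the foot, z up; half a turn is the same. Starts on the tray.
- pot_long_a: long pot: closed steel pot, 0.25-0.5 kg. Body 110 mm long (x) x 56 wide (y), 55 deep under a 4 mm flat rim 126 x 72; tapering to 5 mm less a side at the foot. On the lid, along x, a centred solid black handle 60 long x 14 wide, from 63 to 95 mm above the foot. Origin: centre of the foot, z up; half a turn is the same. Starts on the tray.
- pot_long_b: second long pot, the same as pot_long_a.
- rail_short: fixed steel counter rail, 126 mm wide (y), flat top 75 mm up, from x = -128 to 220 mm. Origin: on the bench under the middle opening. Three openings 62 (x) x 86 (y) mm, 75 deep, in a row along x, 82 apart; the middle one is filled, near (-x) and far (+x) are empty. A pot's x must lie along the rail's y, either way. Nothing on the ledge beyond the far opening.
- rail_long: fixed steel counter rail, 156 mm wide (y), flat top 75 mm up, from x = -128 to 220 mm. Origin: on the bench under the middle opening. Three openings 62 (x) x 116 (y) mm, 75 deep, in a row along x, 82 apart; the middle one is filled, near (-x) and far (+x) are empty. A pot's x must lie along the rail's y, either way. Bottle on the ledge beyond the far opening.
- rail_short_near (a point): centre of the empty near opening of the short rail, at the rail's top surface; axes as the rail (long side of the opening along y). A pot fully home here has its foot 55 mm below this point, its rim flat on the rail.
- rail_short_far (a point): centre of the empty far opening of the short rail, at the rail's top surface; axes as the rail (long side of the opening along y). A pot fully home here has its foot 55 mm below this point, its rim flat on the rail.
- rail_long_near (a point): centre of the empty near opening of the long rail, at the rail's top surface; axes as the rail (long side of the opening along y). A pot fully home here has its foot 55 mm below this point, its rim flat on the rail.
- rail_long_far (a point): centre of the empty far opening of the long rail, at the rail's top surface; axes as the rail (long side of the opening along y). A pot fully home here has its foot 55 mm below this point, its rim flat on the rail.
- tray: fixed low white plastic tray, 340 x 270 mm (x, y), walls 22 mm high and 5 mm thick, floor 5 mm thick; the three pots and the jar start on it. Origin: centre of its underside. The tray and the two rails stand side by side on the bench, in any order.
- seated_short: short pot, the same as the others, already home in the middle opening of the short rail; leave it there.
- seated_long: long pot, the same as the others, already home in the middle opening of the long rail; leave it there.
- sauce_bottle: squeezy bottle 56 mm in diameter, 190 mm tall, standing on the far ledge of the long rail, its axis 182 mm behind the middle opening (100 mm behind the far one). Origin: centre of its foot. Leave alone.
- pickle_jar: jar 68 mm in diameter, 125 mm tall, standing on the tray among the pots. Origin: centre of its foot. Leave alone.

How it is judged:
At the end, for the whole second after the job is handed in: Short pot in the short rail, long pots in the long rail, one per empty opening: within 8 mm of its centre, 0.12 rad of its line, 4 mm of full depth, 0.06 rad of upright, at rest. Seated pots within 12 mm, bottle and jar within 30 mm and 0.15 rad, of their starts (((horizontal distance between pot_short and rail_short_near below 0.008 m and z of pot_short in the frame of rail_short_near between -0.059 and -0.051 m and angle between the x axis of pot_short and the y axis of rail_short_near, either way round below 0.12 rad and angle between pot_short's own z axis and vertical below 0.06 rad) or (horizontal distance between pot_short and rail_short_far below 0.008 m and z of pot_short in the frame of rail_short_far between -0.059 and -0.051 m and angle between the x axis of pot_short and the y axis of rail_short_far, either way round below 0.12 rad and angle between pot_short's own z axis and vertical below 0.06 rad)) and (((horizontal distance between pot_long_a and rail_long_near below 0.008 m and z of pot_long_a in the frame of rail_long_near between -0.059 and -0.051 m and angle between the x axis of pot_long_a and the y axis of rail_long_near, either way round below 0.12 rad and angle between pot_long_a's own z axis and vertical below 0.06 rad) and (horizontal distance between pot_long_b and rail_long_far below 0.008 m and z of pot_long_b in the frame of rail_long_far between -0.059 and -0.051 m and angle between the x axis of pot_long_b and the y axis of rail_long_far, either way round below 0.12 rad and angle between pot_long_b's own z axis and vertical below 0.06 rad)) or ((horizontal distance between pot_long_a and rail_long_far below 0.008 m and z of pot_long_a in the frame of rail_long_far between -0.059 and -0.051 m and angle between the x axis of pot_long_a and the y axis of rail_long_far, either way round below 0.12 rad and angle between pot_long_a's own z axis and vertical below 0.06 rad) and (horizontal distance between pot_long_b and rail_long_near below 0.008 m and z of pot_long_b in the frame of rail_long_near between -0.059 and -0.051 m and angle between the x axis of pot_long_b and the y axis of rail_long_near, either way round below 0.12 rad and angle between pot_long_b's own z axis and vertical below 0.06 rad))) and linear speed of each of pot_short, pot_long_a, pot_long_b below 0.02 m/s and distance of each of seated_short, seated_long from where it was at the start of the episode below 0.012 m and distance of each of sauce_bottle, pickle_jar from where it was at the start of the episode below 0.03 m and angle between each of sauce_bottle, pickle_jar's own z axis and vertical below 0.15 rad); the robot touches nothing.
It fails at once if a pot tipped by more than 0.5 rad (it would spill) (angle between any of pot_short, pot_long_a, pot_long_b, seated_short, seated_long's own z axis and vertical above 0.5 rad).
It fails at once if a pot already in a rail moved by more than 20 mm (distance of any of seated_short, seated_long from where it was at the start of the episode above 0.02 m).
It fails at once if the bottle or jar knocked over or moved by more than 30 mm (angle between any of sauce_bottle, pickle_jar's own z axis and vertical above 0.5 rad or distance of any of sauce_bottle, pickle_jar from where it was at the start of the episode above 0.03 m).
It also fails if it takes over 72 s, if anything falls off the work surface, if the arm or the gripper's body presses on something with over 40 N, if the wrist force passes 120 N, or if a joint passes its speed limit or range.

## Working session

There is one attempt and no reset: what is moved stays moved. The work goes in short steps, Python scripts to look and compute and a tool call to move; the robot and the scene stay as the last step left them, time stands still between calls to the robot, and variables do not carry over. Pictures are saved under pics/ and viewed, at most 10 in all, crops included, and the job is handed in when it is done.

Besides the shell and the picture viewer there is one more tool, called after "Request:" as a command line: name --argument value ..., lists and objects as JSON in quotes. send_rows: Moves the arm, as the interface text tells. Its arguments: {"type":"object","properties":{"motion":{"type":"array"},"squeeze":{"type":"number"}},"required":["motion"]}

```bash
mkdir -p pics
cat > h.py <<'E'
from station import *
import numpy as np, cv2
def pts(c):
    R=cv2.Rodrigues(np.array(c["rvec"],float))[0]; t=np.array(c["tvec"],float).ravel()
    v,u=np.mgrid[0:480,0:640]; d=c["depth"]
    P=np.stack([(u-c["cx"])/c["fx"]*d,(v-c["cy"])/c["fy"]*d,d],-1)
    W=(P-t)@R; W[d==0]=np.nan
    return W
def save(c,n): cv2.imwrite(n,cv2.cvtColor(c["pixels"],cv2.COLOR_RGB2BGR))
E
python3 - <<'E'
from h import *
print(get_obs())
for n in ["top","side"]:
    c=camera(n); save(c,f"pics/{n}0.png"); np.savez(f"{n}0.npz",**{k:np.array(v) for k,v in c.items()})
    R=cv2.Rodrigues(np.array(c["rvec"],float))[0]; print(n,-R.T@np.array(c["tvec"]).ravel(),R[2],c["fx"])
E
```

```text
{'time_s': 0.0, 'qpos': array([ 1.16242630e+00,  3.00478430e-01,  1.52159452e+00,  1.98991947e-05,
        1.32070459e+00, -6.66235764e-02]), 'joint_vel': array([-0.00068077,  0.00081948,  0.00073604, -0.00078896, -0.00113815,
        0.00158422]), 'tau': array([ 1.28542717e-03, -5.31827652e+01, -3.52727902e+01,  7.09439255e-02,
        2.45453574e-02, -1.52356915e-04]), 'ee_pos': array([0.18422584, 0.51794217, 0.20487663]), 'eef_rot': array([-3.14041169e+00, -9.81140274e-05,  2.79984121e+00]), 'force': array([-0.10323943, -0.39244279, -0.46174082]), 'moment': array([-0.00534858,  0.06422649,  0.04140054]), 'grip_force': 0.0, 'grip_width': 0.09378084043254241}
top [0.5091852  0.01792676 1.55188616] [ 0.04153641 -0.01548683 -0.99901696] 618.1046757084977
side [0.38075163 0.55891739 0.73508423] [ 0.21315419 -0.63190859 -0.74515557] 434.76624431699594
```

View pics/top0.png

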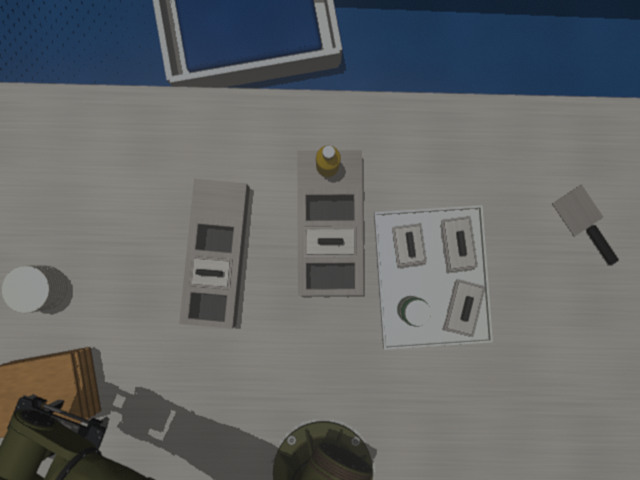

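The top view shows the short rail on the left (215, 250), the long rail in the middle (330, 225) with the bottle at (328, 158), and the tray on the right. On the tray are the short pot (409, 245), long pots (459, 244) and (465, 308), and the jar (415, 311). I'll measure these next.

```bash
cat >> h.py <<'E'
def cast(c,uv,z):
    R=cv2.Rodrigues(np.array(c["rvec"],float))[0]; t=np.array(c["tvec"],float).ravel()
    uv=np.atleast_2d(uv).astype(float); C=-R.T@t
    d=np.c_[(uv[:,0]-c["cx"])/c["fx"],(uv[:,1]-c["cy"])/c["fy"],np.ones(len(uv))]@R
    return C+d*((z-C[2])/d[:,2])[:,None]
def rect(P):  # centre, long, short, angle of long side (world xy)
    (cx,cy),(w,h),a=cv2.minAreaRect((P[:,:2]*1000).astype(np.float32))
    if w<h: w,h,a=h,w,a+90
    return np.round([cx,cy,w,h,(a+90)%180-90],1)
E
python3 - <<'E'
from h import *
c=dict(np.load("top0.npz")); W=pts(c); g=c["pixels"].max(-1)
b=np.median(W[330:400,250:270,2]); print("bench z",b)
def blobs(m,z,lo):
    n,l,s,ce=cv2.connectedComponentsWithStats(m.astype(np.uint8),connectivity=4)
    for i in range(1,n):
        if s[i,4]<lo: continue
        v,u=np.where(l==i); cs=np.concatenate([np.c_[u+a,v+e] for a in(-.5,.5) for e in(-.5,.5)])
        print(ce[i].round(1),s[i,4],rect(cast(c,cs,z)),"medz",np.nanmedian(W[l==i][:,2]).round(4))
roi=np.zeros((480,640),bool); roi[140:355,170:500]=1
Z=W[...,2]
print("rail tops"); blobs(roi&(abs(Z-.075)<.008)&(np.arange(640)<372),.075,300)
rail=roi&(np.arange(640)<372)
print("openings (low)"); 
for r in [(slice(190,325),slice(188,240)),(slice(185,295),slice(302,360))]:
    m=np.zeros_like(roi); m[r]=1; blobs(m&(g<85)&(Z<.07),.075,200)
print("handles"); blobs(roi&(g<45)&(Z>.085),.105,50)
tr=roi&(np.arange(640)>372)
print("rims"); blobs(tr&(Z>.05)&(Z<.11),.064,300)
print("jar"); blobs(tr&(Z>.115),.125,100)
print("tray"); blobs(tr&(Z>.003)&(c["pixels"].min(-1)>90),.02,300)
for p in [(409,225),(459,222),(222,265),(330,160),(409,245),(210,273),(330,241)]: print(p,W[p[1],p[0]].round(3),g[p[1],p[0]])
E
```

```text
bench z nan
rail tops
[329.7 218.5] 5632 [611.5  -5.  349.8 158.2   1.9] medz 0.0745
[213.5 245.8] 5349 [532.  272.  350.2 129.7  -4.1] medz 0.0743
openings (low)
[214.2 237.9] 912 [568.1 270.1  88.4  64.3  86. ] medz 0.0007
[237.1 300.4] 254 [443.1 214.7 158.9  16.6   1.5] medz 0.0306
[207.4 306.6] 924 [404.8 282.2  88.8  63.8  85.9] medz 0.0007
[329.5 207. ] 1203 [648.2  -3.6 116.6  62.9 -87.4] medz 0.0007
[329.9 275.5] 1264 [484.2  -8.1 117.   62.  -88.8] medz 0.0005
handles
rims
[459.  243.5] 1547 [ 567.8 -318.6  128.5   74.8    8.9] medz 0.0665
[408.9 244.5] 1183 [ 562.7 -197.2   98.5   74.7    9. ] medz 0.0662
[464.4 307.8] 1564 [ 413.  -333.4  128.6   75.   -13.5] medz 0.0667
jar
[417.4 312.5] 542 [ 404.  -209.5   62.4   59.7  -88.9] medz 0.1286
tray
[433.8 277.6] 9685 [ 486.7 -263.5  351.7  282.7    4.9] medz 0.0194
(409, 225) [ 0.61  -0.197  0.065] 119
(459, 222) [ 0.62  -0.318  0.065] 134
(222, 265) [0.504 0.249 0.082] 142
(330, 160) [ 0.738 -0.001  0.213] 74
(409, 245) [ 0.56  -0.193  0.097] 47
(210, 273) [0.485 0.27  0.117] 49
(330, 241) [ 0.565 -0.006  0.112] 50
```

View pics/side0.png

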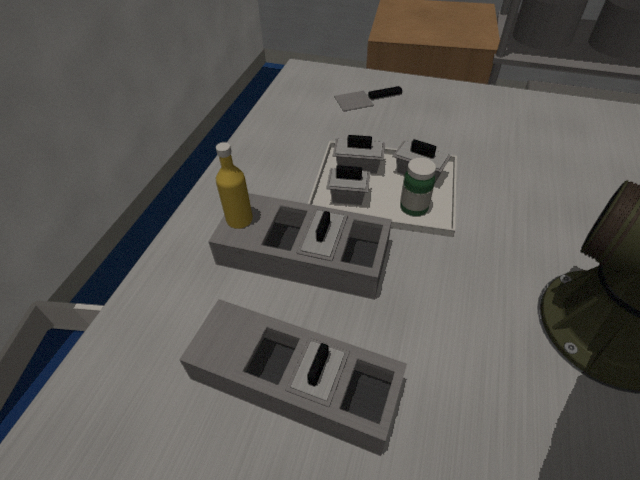

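The side view agrees: bottle at (235, 195) on the long rail's far ledge, seated handles at (323, 226) and (318, 364), and the jar at (418, 187) among the pots. The measured rectangles match the given sizes to about 2 mm. I'll grip the handles end to end so the wide gripper body stays clear of the bottle.

```bash
cat > go.py <<'E'
# go.py x y z closing_deg : units left to reach target (shift in current tool axes / in axes after the turn)
import sys
from h import *
from scipy.spatial.transform import Rotation as Ro
o=get_obs(); t=np.array(sys.argv[1:4],float); a=float(sys.argv[4])
R=Ro.from_euler('xyz',o['eef_rot']); T=Ro.from_euler('xyz',[np.pi,0,np.radians(a+90)])
d=t-o['ee_pos']; r=(R.inv()*T).as_rotvec()
print("pos",o['ee_pos'].round(4),"closing",(np.degrees(o['eef_rot'][2])-90).round(2),"t",o['time_s'],"F",o['force'].round(1),"w",round(o['grip_width'],4),round(o['grip_force'],1),"q",o['qpos'].round(2))
print("shift now",(R.inv().apply(d)/.03).round(2),"after turn",(T.inv().apply(d)/.03).round(2),"turn",(r/.12).round(2))
E
python3 go.py .5627 -.1972 .205 9
```

```text
pos [0.1843 0.518  0.205 ] closing 70.42 t 0.1 F [-0.4 -0.  -0. ] w 0.094 0.0 q [ 1.16  0.3   1.52 -0.    1.32 -0.07]
shift now [-19.87 -18.23   0.02] after turn [-25.52   8.73  -0.  ] turn [-0.01  0.    8.93]
```

Request:
send_rows --motion '[[[0, 0, 0], [0, 0, 0.99], 1], [[0, 0, 0], [0, 0, 0.99], 1], [[0, 0, 0], [0, 0, 0.99], 1], [[0, 0, 0], [0, 0, 0.99], 1], [[0, 0, 0], [0, 0, 0.99], 1], [[0, 0, 0], [0, 0, 0.99], 1], [[0, 0, 0], [0, 0, 0.99], 1], [[0, 0, 0], [0, 0, 0.99], 1], [[0, 0, 0], [0, 0, 1.0], 1], [[-0.9, 0.3, 0], [0, 0, 0], 1], [[-0.9, 0.3, 0], [0, 0, 0], 1], [[-0.9, 0.3, 0], [0, 0, 0], 1]]'

```text
time_s: 1.3
ee_pos: [0.224, 0.4414, 0.205]
eef_rot: [-3.141, 0.001, 1.73]
force: [-0.3, 0.6, -0.9]
grip_width: 0.0941
grip_force: 0.0
```

Request:
send_rows --motion '[[[-0.9, 0.3, 0], [0, 0, 0], 1], [[-0.9, 0.3, 0], [0, 0, 0], 1], [[-0.9, 0.3, 0], [0, 0, 0], 1], [[-0.9, 0.3, 0], [0, 0, 0], 1], [[-0.9, 0.3, 0], [0, 0, 0], 1], [[-0.9, 0.3, 0], [0, 0, 0], 1], [[-0.9, 0.3, 0], [0, 0, 0], 1], [[-0.9, 0.3, 0], [0, 0, 0], 1], [[-0.9, 0.3, 0], [0, 0, 0], 1], [[-0.9, 0.3, 0], [0, 0, 0], 1], [[-0.9, 0.3, 0], [0, 0, 0], 1], [[-0.9, 0.3, 0], [0, 0, 0], 1]]'

```text
time_s: 2.5
ee_pos: [0.3819, 0.1384, 0.2053]
eef_rot: [-3.141, 0.0, 1.729]
force: [-0.3, 0.1, -0.5]
grip_width: 0.0941
grip_force: 0.0
```

Request:
send_rows --motion '[[[-0.9, 0.3, 0], [0, 0, 0], 1], [[-0.9, 0.3, 0], [0, 0, 0], 1], [[-0.9, 0.3, 0], [0, 0, 0], 1], [[-0.9, 0.3, 0], [0, 0, 0], 1], [[-0.9, 0.3, 0], [0, 0, 0], 1], [[-0.9, 0.3, 0], [0, 0, 0], 1], [[-0.9, 0.3, 0], [0, 0, 0], 1], [[-0.9, 0.3, 0], [0, 0, 0], 1], [[-0.9, 0.3, 0], [0, 0, 0], 1], [[-0.9, 0.3, 0], [0, 0, 0], 1], [[-0.9, 0.3, 0], [0, 0, 0], 1], [[-0.9, 0.3, 0], [0, 0, 0], 1]]'

```text
time_s: 3.7
ee_pos: [0.5397, -0.1644, 0.2051]
eef_rot: [-3.141, -0.0, 1.729]
force: [-0.6, 0.2, 0.0]
grip_width: 0.094
grip_force: 0.0
```

```bash
python3 go.py .5627 -.1972 .072 9
```

```text
pos [ 0.5397 -0.1644  0.2051] closing 9.08 t 3.7 F [-0.6  0.2  0. ] w 0.094 0.0 q [-0.36  0.33  1.48  0.    1.33 -0.52]
shift now [-1.2   0.59  4.44] after turn [-1.2   0.59  4.44] turn [-0.   -0.    0.01]
```

Request:
send_rows --motion '[[[-0.6, 0.3, 0], [0, 0, 0], 1], [[-0.6, 0.29, 0], [0, 0, 0], 1], [[0, 0, 0.9], [0, 0, 0], 1], [[0, 0, 0.9], [0, 0, 0], 1], [[0, 0, 0.7], [0, 0, 0], 1], [[0, 0, 0], [0, 0, 0], 1], [[0, 0, 0], [0, 0, 0], 1]]'

```text
time_s: 4.4
ee_pos: [0.5627, -0.1961, 0.1309]
eef_rot: [-3.141, -0.0, 1.729]
force: [-0.1, 0.2, 0.6]
grip_width: 0.0937
grip_force: 0.0
```

```bash
python3 go.py .5627 -.1972 .072 9
python3 - <<'E'
from h import *
c=camera("wrist"); save(c,"pics/w1.png"); W=pts(c); Z=W[...,2]
m=(Z>.09)&(Z<.108)&(c["pixels"].max(-1)<110)
P=W[m]; P=P[np.hypot(P[:,0]-.5627,P[:,1]+.1972)<.06]; print(len(P),rect(P) if len(P)>20 else '')
E
```

```text
pos [ 0.5627 -0.1961  0.1309] closing 9.09 t 4.4 F [-0.1  0.2  0.6] w 0.0937 0.0 q [-0.4   0.47  1.47 -0.    1.21 -0.56]
shift now [-0.04 -0.01  1.96] after turn [-0.04 -0.01  1.96] turn [-0.   -0.    0.01]
1927 [ 564.  -195.8   59.6   13.5    8.9]
```

View pics/w1.png

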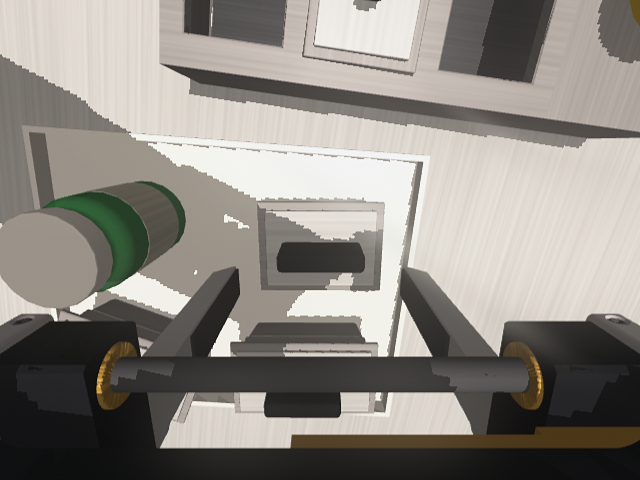

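The wrist view shows the handle at (320, 257), midway between the fingers. It reads (564, -195.8) mm, which agrees with the top view. I'll descend, grip and lift.

Request:
send_rows --motion '[[[0, 0.03, 0.7], [0, 0, 0], 1], [[0, 0, 0.7], [0, 0, 0], 1], [[0, 0, 0.53], [0, 0, 0], 1], [[0, 0, 0], [0, 0, 0], 1], [[0, 0, 0], [0, 0, 0], -1], [[0, 0, 0], [0, 0, 0], -1], [[0, 0, 0], [0, 0, 0], -1], [[0, 0, 0], [0, 0, 0], -1], [[0, 0, 0], [0, 0, 0], -1]]' --squeeze 35

```text
time_s: 5.35
ee_pos: [0.5636, -0.196, 0.073]
eef_rot: [3.141, 0.0, 1.729]
force: [-1.1, 0.3, 2.8]
grip_width: 0.0598
grip_force: 35.0
```

```bash
python3 go.py .4045 .2817 .21 85.9
```

```text
pos [ 0.5636 -0.196   0.073 ] closing 9.08 t 5.35 F [-1.1  0.3  2.8] w 0.0598 35.0 q [-0.4   0.54  1.51 -0.    1.09 -0.55]
shift now [16.56 -2.72 -4.57] after turn [ 6.43 15.5  -4.57] turn [  0.     0.   -11.17]
```

Request:
send_rows --motion '[[[0, 0, -0.3], [0, 0, 0], -1], [[0, 0, -0.6], [0, 0, 0], -1], [[0, 0, -0.9], [0, 0, 0], -1], [[0, 0, -0.9], [0, 0, 0], -1], [[0, 0, -0.9], [0, 0, 0], -1], [[0, 0, -0.7], [0, 0, 0], -1], [[0, 0, -0.27], [0, 0, -0.4], -1], [[0, 0, 0], [0, 0, -0.97], -1], [[0, 0, 0], [0, 0, -0.98], -1], [[0, 0, 0], [0, 0, -0.98], -1], [[0, 0, 0], [0, 0, -0.98], -1], [[0, 0, 0], [0, 0, -0.98], -1]]'

```text
time_s: 6.55
ee_pos: [0.5632, -0.1958, 0.2098]
eef_rot: [-3.141, -0.001, 2.369]
force: [-0.1, 0.1, -3.1]
grip_width: 0.06
grip_force: 35.0
```

Request:
send_rows --motion '[[[0, 0, 0], [0, 0, -0.98], -1], [[0, 0, 0], [0, 0, -0.98], -1], [[0, 0, 0], [0, 0, -0.98], -1], [[0, 0, 0], [0, 0, -0.98], -1], [[0, 0, 0], [0, 0, -0.98], -1], [[0, 0, 0], [0, 0, -0.98], -1], [[0.16, 0.4, 0], [0, 0, 0], -1], [[0.33, 0.8, 0], [0, 0, 0], -1], [[0.33, 0.8, 0], [0, 0, 0], -1], [[0.33, 0.8, 0], [0, 0, 0], -1], [[0.33, 0.8, 0], [0, 0, 0], -1], [[0.33, 0.8, 0], [0, 0, 0], -1]]'

```text
time_s: 7.75
ee_pos: [0.5178, -0.0586, 0.2098]
eef_rot: [3.141, -0.0, 3.066]
force: [0.1, 0.9, -3.4]
grip_width: 0.0597
grip_force: 35.0
```

```bash
python3 go.py .4045 .2817 .21 85.9
```

```text
pos [ 0.5178 -0.0586  0.2098] closing 85.66 t 7.75 F [ 0.1  0.9 -3.4] w 0.0597 35.0 q [-0.18  0.23  1.6   0.    1.31 -1.68]
shift now [ 4.62 11.03 -0.  ] after turn [ 4.580e+00  1.105e+01 -1.000e-02] turn [ 0.   -0.   -0.03]
```

Request:
send_rows --motion '[[[0.38, 0.92, 0], [0, 0, 0], -1], [[0.38, 0.92, 0], [0, 0, 0], -1], [[0.38, 0.92, 0], [0, 0, 0], -1], [[0.38, 0.92, 0], [0, 0, 0], -1], [[0.38, 0.92, 0], [0, 0, 0], -1], [[0.38, 0.92, 0], [0, 0, 0], -1], [[0.38, 0.92, 0], [0, 0, 0], -1], [[0.38, 0.92, 0], [0, 0, 0], -1], [[0.38, 0.92, 0], [0, 0, 0], -1], [[0.38, 0.92, 0], [0, 0, 0], -1], [[0.38, 0.9, 0], [0, 0, 0], -1], [[0.15, 0.4, 0], [0, 0, 0], -1]]'

```text
time_s: 8.95
ee_pos: [0.4102, 0.2651, 0.2098]
eef_rot: [3.141, -0.0, 3.068]
force: [1.0, -0.3, -3.3]
grip_width: 0.0596
grip_force: 35.0
```

Request:
send_rows --motion '[[[0, 0, 0], [0, 0, 0], -1], [[0, 0, 0], [0, 0, 0], -1]]'

```text
time_s: 9.15
ee_pos: [0.4117, 0.2627, 0.2096]
eef_rot: [-3.141, -0.0, 3.069]
force: [0.2, -0.7, -4.6]
grip_width: 0.0597
grip_force: 35.0
```

```bash
cat > chk.py <<'E'
# held pot: where its rim is; and rail openings from wrist view
from h import *
import sys
n=sys.argv[1]; c=camera("wrist"); save(c,f"pics/{n}.png"); W=pts(c); Z=W[...,2]; o=get_obs(); z=o['ee_pos'][2]
p=o['ee_pos']; D=np.hypot(W[...,0]-p[0],W[...,1]-p[1])
for nm,m in [("rim",(abs(Z-(z-.0085))<.006)&(D<.09))]:
    P=W[m]; print(nm,len(P),rect(P) if len(P)>50 else '',np.median(P,0).round(4))
c=camera("top"); W=pts(c); Z=W[...,2]; D=np.hypot(W[...,0]-p[0],W[...,1]-p[1])
m=(abs(Z-(z-.0085))<.006)&(D<.09); P=W[m]; print("top",len(P),rect(P) if len(P)>50 else '')
E
python3 go.py .4045 .2817 .21 85.9; python3 chk.py w2
```

```text
pos [0.4117 0.2627 0.2096] closing 85.83 t 9.15 F [ 0.2 -0.7 -4.6] w 0.0597 35.0 q [ 0.49  0.16  1.68 -0.    1.3  -1.  ]
shift now [ 0.29  0.61 -0.01] after turn [ 0.29  0.61 -0.01] turn [-0.   -0.   -0.01]
rim 10036 [413.  262.4  96.   72.6  85.6] [0.3941 0.2634 0.2047]
top 135 [440.7 259.2  95.2  15.9  84.4]
```

View pics/w2.png

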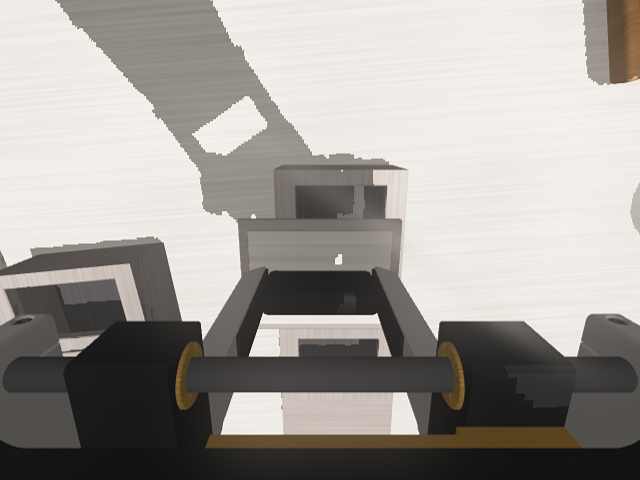

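The wrist view shows the pot level between the fingers, rim at (320, 240), just short of the near opening at (340, 200). I'll make the last shift, then lower while watching the force.

Request:
send_rows --motion '[[[0.29, 0.61, 0], [0, 0, 0], -1], [[0, 0, 0.5], [0, 0, 0], -1], [[0, 0, 0.8], [0, 0, 0], -1], [[0, 0, 0.5], [0, 0, 0], -1], [[0, 0, 0], [0, 0, 0], -1]]'

```text
time_s: 9.75
ee_pos: [0.404, 0.2808, 0.1539]
eef_rot: [-3.14, -0.003, 3.068]
force: [0.3, 0.3, -3.5]
grip_width: 0.0598
grip_force: 35.0
```

```bash
python3 go.py .4045 .2817 .088 85.9
python3 - <<'E'
from h import *
c=camera("wrist"); W=pts(c); Z=W[...,2]
b=(abs(Z-.075)<.008)&(W[...,1]>.2)
for nm,x0 in [("all",0)]:
    P=W[b]; print(rect(P))
E
```

```text
pos [0.404  0.2808 0.1539] closing 85.79 t 9.75 F [ 0.3  0.3 -3.5] w 0.0598 35.0 q [ 0.53  0.22  1.74 -0.    1.18 -0.96]
shift now [-0.02  0.04  2.2 ] after turn [-0.01  0.03  2.2 ] turn [-0.02 -0.02 -0.02]
[480.7 277.1 242.8 126.4  -4.2]
```

Request:
send_rows --motion '[[[0, 0.03, 0.5], [0, 0, 0], -1], [[0, 0, 0.5], [0, 0, 0], -1], [[0, 0, 0.4], [0, 0, 0], -1], [[0, 0, 0], [0, 0, 0], -1]]'

```text
time_s: 10.2
ee_pos: [0.4044, 0.2825, 0.1131]
eef_rot: [-3.141, -0.001, 3.069]
force: [-0.1, -0.4, -3.8]
grip_width: 0.0597
grip_force: 35.0
```

Request:
send_rows --motion '[[[0, 0, 0.4], [0, 0, 0], -1], [[0, 0, 0.3], [0, 0, 0], -1], [[0, 0, 0.07], [0, 0, 0], -1], [[0, 0, 0], [0, 0, 0], -1]]'

```text
time_s: 10.6
ee_pos: [0.4044, 0.2829, 0.0903]
eef_rot: [-3.141, -0.001, 3.07]
force: [0.1, 0.7, -4.1]
grip_width: 0.06
grip_force: 35.0
```

Request:
send_rows --motion '[[[0, 0, 0.06], [0, 0, 0], -1], [[0, 0, 0.03], [0, 0, 0], -1], [[0, 0, 0], [0, 0, 0], 1], [[0, 0, 0], [0, 0, 0], 1], [[0, 0, 0], [0, 0, 0], 1], [[0, 0, 0], [0, 0, 0], 1], [[0, 0, -0.3], [0, 0, 0], 1], [[0, 0, -0.9], [0, 0, 0], 1], [[0, 0, -0.9], [0, 0, 0], 1], [[0, 0, -0.9], [0, 0, 0], 1], [[0, 0, -0.9], [0, 0, 0], 1]]'

```text
time_s: 11.7
ee_pos: [0.4044, 0.2829, 0.2068]
eef_rot: [3.141, 0.001, 3.07]
force: [-0.1, 0.7, -0.4]
grip_width: 0.0938
grip_force: 0.0
```

```bash
python3 - <<'E'
from h import *
c=camera("wrist"); W=pts(c); Z=W[...,2]; D=np.hypot(W[...,0]-.4045,W[...,1]-.282)
P=W[(D<.04)&(Z>.105)&(Z<.13)]; print("handle",rect(P),np.median(P[:,2]))
P=W[(D<.06)&(abs(Z-.079)<.004)]; print("rim z",np.median(P[:,2]))
E
python3 go.py .413 -.3334 .21 -13.5
```

```text
handle [405.5 282.7  59.2  13.6  85.8] 0.11492871771080555
rim z 0.07899277617477118
pos [0.4057 0.2837 0.2111] closing 85.89 t 11.75 F [-0.3  0.3  5.6] w 0.094 0.0 q [ 0.54  0.17  1.67  0.    1.3  -0.96]
shift now [ -1.72 -20.5   -0.03] after turn [-19.94   5.04   0.04] turn [6.000e-02 1.000e-02 1.446e+01]
```

Short pot is home: its handle top reads 0.115 m, as it should. Next is the long pot at (413, -333).

Request:
send_rows --motion '[[[-0.04, -0.5, 0], [0, 0, 0], 1], [[-0.08, -1, 0], [0, 0, 0], 1], [[-0.08, -1, 0], [0, 0, 0], 1], [[-0.08, -1, 0], [0, 0, 0], 1], [[-0.08, -1, 0], [0, 0, 0], 1], [[-0.08, -1, 0], [0, 0, 0], 1], [[-0.08, -1, 0], [0, 0, 0], 1], [[-0.08, -1, 0], [0, 0, 0], 1], [[-0.08, -1, 0], [0, 0, 0], 1], [[-0.08, -1, 0], [0, 0, 0], 1], [[-0.08, -1, 0], [0, 0, 0], 1], [[-0.08, -1, 0], [0, 0, 0], 1]]'

```text
time_s: 12.95
ee_pos: [0.4063, -0.0648, 0.2044]
eef_rot: [3.142, -0.001, 3.07]
force: [0.3, -0.2, 0.5]
grip_width: 0.0945
grip_force: 0.0
```

Request:
send_rows --motion '[[[-0.08, -1, 0], [0, 0, 0], 1], [[-0.08, -1, 0], [0, 0, 0], 1], [[-0.08, -1, 0], [0, 0, 0], 1], [[-0.08, -1, 0], [0, 0, 0], 1], [[-0.08, -1, 0], [0, 0, 0], 1], [[-0.08, -1, 0], [0, 0, 0], 1], [[-0.08, -1, 0], [0, 0, 0], 1], [[-0.08, -1, 0], [0, 0, 0], 1], [[0, 0, 0], [0, 0, 1], 1], [[0, 0, 0], [0, 0, 1], 1], [[0, 0, 0], [0, 0, 1], 1], [[0, 0, 0], [0, 0, 1], 1]]'

```text
time_s: 14.15
ee_pos: [0.4082, -0.3041, 0.2042]
eef_rot: [3.141, -0.001, 2.584]
force: [0.5, -0.4, -1.1]
grip_width: 0.0941
grip_force: 0.0
```

Request:
send_rows --motion '[[[0, 0, 0], [0, 0, 1], 1], [[0, 0, 0], [0, 0, 1], 1], [[0, 0, 0], [0, 0, 1], 1], [[0, 0, 0], [0, 0, 1], 1], [[0, 0, 0], [0, 0, 1], 1], [[0, 0, 0], [0, 0, 1], 1], [[0, 0, 0], [0, 0, 1], 1], [[0, 0, 0], [0, 0, 1], 1], [[0, 0, 0], [0, 0, 1], 1], [[0, 0, 0], [0, 0, 1], 1], [[0, 0, 0], [0, 0, 0], 1]]'

```text
time_s: 15.25
ee_pos: [0.4084, -0.304, 0.2044]
eef_rot: [-3.141, -0.0, 1.388]
force: [-1.1, 0.1, 0.2]
grip_width: 0.0938
grip_force: 0.0
```

```bash
python3 go.py .413 -.3334 .073 -13.5
cat > han.py <<'E'
import sys
from h import *
x,y=map(float,sys.argv[1:3]); c=camera("wrist"); W=pts(c); Z=W[...,2]
m=(Z>.09)&(Z<.108)&(c["pixels"].max(-1)<110); P=W[m]; P=P[np.hypot(P[:,0]-x,P[:,1]-y)<.05]; print(len(P),rect(P) if len(P)>20 else '')
E
python3 han.py .413 -.3334
```

```text
pos [ 0.4084 -0.304   0.2044] closing -10.5 t 15.25 F [-1.1  0.1  0.2] w 0.0938 0.0 q [-0.71  0.21  1.64 -0.    1.3  -0.53]
shift now [-0.94  0.33  4.38] after turn [-0.92  0.38  4.38] turn [-0.01 -0.    0.44]
1079 [ 414.2 -332.8   59.4   14.6  -13.8]
```

Request:
send_rows --motion '[[[0, 0, 0], [0, 0, 0.46], 1], [[-0.9, 0.4, 0], [0, 0, 0], 1], [[0, 0, 0.9], [0, 0, 0], 1], [[0, 0, 0.9], [0, 0, 0], 1], [[0, 0, 0.9], [0, 0, 0], 1], [[0, 0, 0.7], [0, 0, 0], 1], [[0, 0, 0], [0, 0, 0], 1]]'

```text
time_s: 16.0
ee_pos: [0.4132, -0.3321, 0.1002]
eef_rot: [-3.137, -0.002, 1.338]
force: [-0.1, -0.4, 0.4]
grip_width: 0.094
grip_force: 0.0
```

```bash
python3 go.py .4135 -.333 .073 -13.6
```

```text
pos [ 0.4132 -0.3321  0.1002] closing -13.35 t 16.0 F [-0.1 -0.4  0.4] w 0.094 0.0 q [-0.75  0.37  1.69 -0.    1.09 -0.51]
shift now [-0.03  0.02  0.91] after turn [-0.03  0.02  0.91] turn [-0.04 -0.02  0.04]
```

Request:
send_rows --motion '[[[-0.03, 0.02, 0.6], [0, 0, 0.03], 1], [[0, 0, 0.3], [0, 0, 0], 1], [[0, 0, 0], [0, 0, 0], 1], [[0, 0, 0], [0, 0, 0], -1], [[0, 0, 0], [0, 0, 0], -1], [[0, 0, 0], [0, 0, 0], -1], [[0, 0, 0], [0, 0, 0], -1], [[0, 0, 0], [0, 0, 0], -1]]' --squeeze 35

```text
time_s: 16.8
ee_pos: [0.4149, -0.334, 0.0761]
eef_rot: [-3.141, 0.0, 1.331]
force: [-3.5, 1.2, 2.5]
grip_width: 0.0596
grip_force: 35.0
```

```bash
python3 go.py .51 -.3 .21 91.9
```

```text
pos [ 0.4149 -0.334   0.0761] closing -13.73 t 16.8 F [-3.5  1.2  2.5] w 0.0596 35.0 q [-0.75  0.41  1.7  -0.    1.03 -0.51]
shift now [ 1.85  2.81 -4.46] after turn [-3.21  1.03 -4.46] turn [ -0.    -0.   -15.36]
```

Request:
send_rows --motion '[[[0, 0, -0.3], [0, 0, 0], -1], [[0, 0, -0.7], [0, 0, 0], -1], [[0, 0, -0.9], [0, 0, 0], -1], [[0, 0, -0.9], [0, 0, 0], -1], [[0, 0, -0.9], [0, 0, 0], -1], [[0, 0, -0.8], [0, 0, 0], -1], [[0.3, 0.5, 0], [0, 0, 0], -1], [[0.5, 0.8, 0], [0, 0, 0], -1], [[0.5, 0.8, 0], [0, 0, 0], -1], [[0.5, 0.7, 0], [0, 0, 0], -1], [[0, 0, 0], [0, 0, -0.5], -1], [[0, 0, 0], [0, 0, -0.9], -1]]'

```text
time_s: 18.0
ee_pos: [0.5103, -0.3003, 0.2092]
eef_rot: [-3.14, -0.001, 1.503]
force: [-0.6, 0.1, -3.9]
grip_width: 0.0599
grip_force: 35.0
```

Request:
send_rows --motion '[[[0, 0, 0], [0, 0, -1], -1], [[0, 0, 0], [0, 0, -1], -1], [[0, 0, 0], [0, 0, -1], -1], [[0, 0, 0], [0, 0, -1], -1], [[0, 0, 0], [0, 0, -1], -1], [[0, 0, 0], [0, 0, -1], -1], [[0, 0, 0], [0, 0, -1], -1], [[0, 0, 0], [0, 0, -1], -1], [[0, 0, 0], [0, 0, -1], -1], [[0, 0, 0], [0, 0, -1], -1], [[0, 0, 0], [0, 0, -1], -1], [[0, 0, 0], [0, 0, -1], -1]]'

```text
time_s: 19.2
ee_pos: [0.5098, -0.3008, 0.2095]
eef_rot: [3.141, -0.002, 2.944]
force: [0.2, -0.9, -3.7]
grip_width: 0.0598
grip_force: 35.0
```

Request:
send_rows --motion '[[[0, 0, 0], [0, 0, -1], -1], [[0, 0, 0], [0, 0, -0.9], -1], [[0, 0, 0], [0, 0, 0], -1]]'

```text
time_s: 19.5
ee_pos: [0.5097, -0.3009, 0.2097]
eef_rot: [3.14, -0.001, -3.114]
force: [-0.3, 0.7, -3.8]
grip_width: 0.0595
grip_force: 35.0
```

```bash
python3 go.py .484 -.0087 .21 91.9
```

```text
pos [ 0.5097 -0.3009  0.2097] closing -268.43 t 19.5 F [-0.3  0.7 -3.8] w 0.0595 35.0 q [-0.6   0.39  1.39  0.    1.36 -2.19]
shift now [0.59 9.76 0.  ] after turn [ 0.53  9.76 -0.01] turn [ 0.01 -0.01 -0.05]
```

Request:
send_rows --motion '[[[0.05, 0.5, 0], [0, 0, -0.05], -1], [[0.05, 0.93, 0], [0, 0, 0], -1], [[0.05, 0.93, 0], [0, 0, 0], -1], [[0.05, 0.93, 0], [0, 0, 0], -1], [[0.05, 0.93, 0], [0, 0, 0], -1], [[0.05, 0.93, 0], [0, 0, 0], -1], [[0.05, 0.93, 0], [0, 0, 0], -1], [[0.05, 0.93, 0], [0, 0, 0], -1], [[0.05, 0.93, 0], [0, 0, 0], -1], [[0.05, 0.93, 0], [0, 0, 0], -1], [[0.05, 0.9, 0], [0, 0, 0], -1], [[0, 0, 0], [0, 0, 0], -1]]'

```text
time_s: 20.7
ee_pos: [0.4831, -0.0059, 0.2107]
eef_rot: [3.141, -0.0, -3.11]
force: [-0.4, -1.5, -3.5]
grip_width: 0.0599
grip_force: 35.0
```

```bash
python3 go.py .484 -.0087 .153 91.9
python3 - <<'E'
from h import *
c=camera("wrist"); W=pts(c); Z=W[...,2]; p=get_obs()['ee_pos']
D=np.hypot(W[...,0]-p[0],W[...,1]-p[1])
P=W[(abs(Z-(p[2]-.010))<.008)&(D<.09)]; print("rim",rect(P))
P=W[(abs(Z-.075)<.006)&(abs(W[...,1])<.12)]; print("rail",rect(P))
E
```

```text
pos [ 0.4831 -0.0059  0.2107] closing -268.19 t 20.7 F [-0.4 -1.5 -3.5] w 0.0599 35.0 q [-0.09  0.15  1.7   0.    1.3  -1.69]
shift now [-0.03 -0.1   1.92] after turn [-0.03 -0.09  1.92] turn [ 0.01 -0.   -0.01]
rim [483.5  -6.1 126.5  72.8 -88.2]
rail [588.3  -5.  298.8 156.3   1.5]
```

Request:
send_rows --motion '[[[-0.03, -0.1, 0], [0, 0, 0], -1], [[0, 0, 0.5], [0, 0, 0], -1], [[0, 0, 0.8], [0, 0, 0], -1], [[0, 0, 0.6], [0, 0, 0], -1], [[0, 0, 0.4], [0, 0, 0], -1], [[0, 0, 0.4], [0, 0, 0], -1], [[0, 0, 0.2], [0, 0, 0], -1], [[0, 0, 0], [0, 0, 0], -1]]'

```text
time_s: 21.55
ee_pos: [0.4846, -0.0122, 0.1234]
eef_rot: [3.142, -0.001, -3.111]
force: [0.8, 0.3, -3.2]
grip_width: 0.0599
grip_force: 35.0
```

Request:
send_rows --motion '[[[0, 0, 0.4], [0, 0, 0], -1], [[0, 0, 0.4], [0, 0, 0], -1], [[0, 0, 0.2], [0, 0, 0], -1], [[0, 0, 0], [0, 0, 0], -1]]'

```text
time_s: 21.95
ee_pos: [0.4849, -0.0105, 0.0935]
eef_rot: [3.139, 0.0, -3.111]
force: [2.2, 12.1, -9.0]
grip_width: 0.0599
grip_force: 35.0
```

Request:
send_rows --motion '[[[0, 0.07, 0], [0, 0, 0], -1], [[0, 0, 0.06], [0, 0, 0], -1], [[0, 0, 0.03], [0, 0, 0], -1], [[0, 0, 0], [0, 0, 0], -1]]'

```text
time_s: 22.35
ee_pos: [0.4848, -0.01, 0.0912]
eef_rot: [-3.141, 0.0, -3.11]
force: [-0.0, 0.3, -3.3]
grip_width: 0.0596
grip_force: 35.0
```

Request:
send_rows --motion '[[[0, 0, 0], [0, 0, 0], 1], [[0, 0, 0], [0, 0, 0], 1], [[0, 0, 0], [0, 0, 0], 1], [[0, 0, 0], [0, 0, 0], 1], [[0, 0, -0.3], [0, 0, 0], 1], [[0, 0, -0.9], [0, 0, 0], 1], [[0, 0, -0.9], [0, 0, 0], 1], [[0, 0, -0.9], [0, 0, 0], 1], [[0, 0, -0.9], [0, 0, 0], 1]]'

```text
time_s: 23.25
ee_pos: [0.4846, -0.0099, 0.2101]
eef_rot: [-3.142, 0.001, -3.11]
force: [-0.5, 0.0, -0.8]
grip_width: 0.0941
grip_force: 0.0
```

```bash
python3 - <<'E'
from h import *
c=camera("wrist"); W=pts(c); Z=W[...,2]; D=np.hypot(W[...,0]-.484,W[...,1]+.0087)
P=W[(D<.04)&(Z>.105)&(Z<.13)]; print("handle",rect(P),np.median(P[:,2]))
P=W[(D<.06)&(abs(Z-.079)<.004)]; print("rim z",np.median(P[:,2]))
E
python3 go.py .5678 -.3186 .21 8.9
```

```text
handle [484.9 -10.6  59.1  14.6 -88. ] 0.11487832137978332
rim z 0.07961942998044537
pos [ 0.4861 -0.01    0.2144] closing -268.2 t 23.3 F [0.1 0.4 3.9] w 0.0942 0.0 q [-0.1   0.15  1.69  0.    1.3  -1.7 ]
shift now [ -2.4  -10.37   0.17] after turn [-10.58   1.1    0.15] turn [ 0.03  0.05 12.06]
```

Second pot is home (handle top 0.115 m). Now the last one.

Request:
send_rows --motion '[[[-0.22, -0.9, 0], [0, 0, 0], 1], [[-0.22, -0.95, 0], [0, 0, 0], 1], [[-0.22, -0.95, 0], [0, 0, 0], 1], [[-0.22, -0.95, 0], [0, 0, 0], 1], [[-0.22, -0.95, 0], [0, 0, 0], 1], [[-0.22, -0.95, 0], [0, 0, 0], 1], [[-0.22, -0.95, 0], [0, 0, 0], 1], [[-0.22, -0.95, 0], [0, 0, 0], 1], [[-0.22, -0.95, 0], [0, 0, 0], 1], [[-0.22, -0.95, 0], [0, 0, 0], 1], [[-0.2, -0.85, 0], [0, 0, 0], 1]]'

```text
time_s: 24.4
ee_pos: [0.5665, -0.3179, 0.2086]
eef_rot: [-3.141, 0.0, -3.111]
force: [-0.8, 0.7, -0.4]
grip_width: 0.094
grip_force: 0.0
```

Request:
send_rows --motion '[[[0, 0, 0], [0, 0, 1], 1], [[0, 0, 0], [0, 0, 1], 1], [[0, 0, 0], [0, 0, 1], 1], [[0, 0, 0], [0, 0, 1], 1], [[0, 0, 0], [0, 0, 1], 1], [[0, 0, 0], [0, 0, 1], 1], [[0, 0, 0], [0, 0, 1], 1], [[0, 0, 0], [0, 0, 1], 1], [[0, 0, 0], [0, 0, 1], 1], [[0, 0, 0], [0, 0, 1], 1], [[0, 0, 0], [0, 0, 1], 1], [[0, 0, 0], [0, 0, 1], 1]]'

```text
time_s: 25.6
ee_pos: [0.5664, -0.3165, 0.2086]
eef_rot: [3.141, 0.0, 1.728]
force: [0.2, -0.1, 0.6]
grip_width: 0.0941
grip_force: 0.0
```

Request:
send_rows --motion '[[[0, 0, 0], [0, 0, 0.06], 1]]'

```text
time_s: 25.7
ee_pos: [0.5664, -0.3165, 0.2086]
eef_rot: [3.141, 0.0, 1.724]
force: [0.2, 0.4, -0.1]
grip_width: 0.0939
grip_force: 0.0
```

```bash
python3 go.py .5683 -.318 .074 8.9;python3 han.py .568 -.3186
```

```text
pos [ 0.5664 -0.3165  0.2086] closing 8.75 t 25.7 F [ 0.2  0.4 -0.1] w 0.0939 0.0 q [-0.57  0.52  1.2   0.    1.42 -0.72]
shift now [-0.06  0.05  4.49] after turn [-0.06  0.06  4.49] turn [ 0.    0.   -0.02]
1099 [ 569.  -317.8   59.1   14.2    8.9]
```

Request:
send_rows --motion '[[[-0.05, 0.06, 0.5], [0, 0, 0], 1], [[0, 0, 0.9], [0, 0, 0], 1], [[0, 0, 0.9], [0, 0, 0], 1], [[0, 0, 0.9], [0, 0, 0], 1], [[0, 0, 0.8], [0, 0, 0], 1], [[0, 0, 0.45], [0, 0, 0], 1], [[0, 0, 0], [0, 0, 0], 1], [[0, 0, 0], [0, 0, 0], -1], [[0, 0, 0], [0, 0, 0], -1], [[0, 0, 0], [0, 0, 0], -1], [[0, 0, 0], [0, 0, 0], -1], [[0, 0, 0], [0, 0, 0], -1]]' --squeeze 35

```text
time_s: 26.95
ee_pos: [0.5685, -0.3178, 0.0752]
eef_rot: [3.141, 0.0, 1.726]
force: [-1.2, 0.1, 2.1]
grip_width: 0.06
grip_force: 35.0
```

```bash
python3 go.py .6479 -.0045 .21 91.9
```

```text
pos [ 0.5685 -0.3178  0.0752] closing 8.89 t 26.95 F [-1.2  0.1  2.1] w 0.06 35.0 q [-0.57  0.65  1.33  0.    1.16 -0.72]
shift now [ 9.91  4.23 -4.5 ] after turn [-2.99 10.35 -4.49] turn [ 0.000e+00  1.000e-02 -1.207e+01]
```

Request:
send_rows --motion '[[[0, 0, -0.3], [0, 0, 0], -1], [[0, 0, -0.7], [0, 0, 0], -1], [[0, 0, -0.9], [0, 0, 0], -1], [[0, 0, -0.9], [0, 0, 0], -1], [[0, 0, -0.9], [0, 0, 0], -1], [[0, 0, -0.8], [0, 0, 0], -1], [[0, 0, 0], [0, 0, -0.5], -1], [[0, 0, 0], [0, 0, -1], -1], [[0, 0, 0], [0, 0, -1], -1], [[0, 0, 0], [0, 0, -1], -1], [[0, 0, 0], [0, 0, -1], -1], [[0, 0, 0], [0, 0, -1], -1]]'

```text
time_s: 28.15
ee_pos: [0.5682, -0.3176, 0.2099]
eef_rot: [-3.142, -0.0, 2.391]
force: [0.5, -0.1, -3.3]
grip_width: 0.0595
grip_force: 35.0
```

Request:
send_rows --motion '[[[0, 0, 0], [0, 0, -1], -1], [[0, 0, 0], [0, 0, -1], -1], [[0, 0, 0], [0, 0, -1], -1], [[0, 0, 0], [0, 0, -1], -1], [[0, 0, 0], [0, 0, -1], -1], [[0, 0, 0], [0, 0, -1], -1], [[0, 0, 0], [0, 0, -0.57], -1], [[0, 0, 0], [0, 0, 0], -1]]'

```text
time_s: 28.95
ee_pos: [0.5683, -0.3176, 0.2099]
eef_rot: [3.141, -0.0, -3.108]
force: [-0.1, 0.5, -2.1]
grip_width: 0.0594
grip_force: 35.0
```

```bash
python3 go.py .6479 -.0045 .21 91.9
```

```text
pos [ 0.5683 -0.3176  0.2099] closing -268.07 t 28.95 F [-0.1  0.5 -2.1] w 0.0594 35.0 q [-0.57  0.53  1.19  0.    1.42 -2.17]
shift now [-3.   10.34 -0.  ] after turn [-3.   10.34 -0.  ] turn [ 0. -0.  0.]
```

Request:
send_rows --motion '[[[-0.25, 0.5, 0], [0, 0, 0], -1], [[-0.25, 0.9, 0], [0, 0, 0], -1], [[-0.25, 0.9, 0], [0, 0, 0], -1], [[-0.25, 0.9, 0], [0, 0, 0], -1], [[-0.25, 0.9, 0], [0, 0, 0], -1], [[-0.25, 0.9, 0], [0, 0, 0], -1], [[-0.25, 0.9, 0], [0, 0, 0], -1], [[-0.25, 0.9, 0], [0, 0, 0], -1], [[-0.25, 0.9, 0], [0, 0, 0], -1], [[-0.25, 0.9, 0], [0, 0, 0], -1], [[-0.25, 0.9, 0], [0, 0, 0], -1], [[-0.25, 0.8, 0], [0, 0, 0], -1]]'

```text
time_s: 30.15
ee_pos: [0.6483, -0.0035, 0.2098]
eef_rot: [3.141, -0.0, -3.11]
force: [0.2, 0.4, -2.4]
grip_width: 0.0597
grip_force: 35.0
```

Request:
send_rows --motion '[[[0, 0, 0], [0, 0, 0], -1], [[0, 0, 0], [0, 0, 0], -1]]'

```text
time_s: 30.35
ee_pos: [0.6481, -0.0051, 0.2096]
eef_rot: [-3.142, -0.0, -3.109]
force: [0.4, 0.3, -3.1]
grip_width: 0.0598
grip_force: 35.0
```

```bash
python3 go.py .6479 -.0045 .0902 91.9
python3 - <<'E'
from h import *
c=camera("wrist"); save(c,"pics/w3.png"); W=pts(c); Z=W[...,2]; p=get_obs()['ee_pos']
D=np.hypot(W[...,0]-p[0],W[...,1]-p[1])
P=W[(abs(Z-(p[2]-.010))<.008)&(D<.09)]; print("rim",rect(P))
E
```

```text
pos [ 0.6481 -0.0051  0.2096] closing -268.13 t 30.35 F [ 0.4  0.3 -3.1] w 0.0598 35.0 q [-0.06  0.52  1.2  -0.    1.42 -1.67]
shift now [0.01 0.02 3.98] after turn [0.01 0.02 3.98] turn [-0. -0. -0.]
rim [675.1  -4.4 126.4 124.6 -88.1]
```

View pics/w3.png

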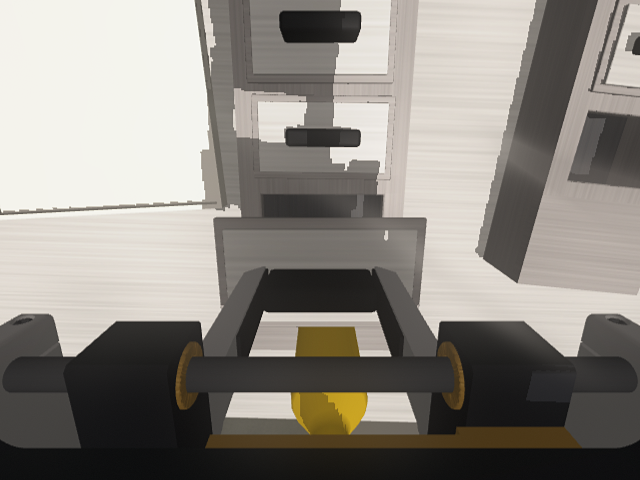

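The wrist view shows the pot held level at (320, 255), over the far opening at (320, 205). The bottle at (328, 385) is clear on the far side. I'll lower in stages.

Request:
send_rows --motion '[[[0, 0.01, 0.5], [0, 0, 0], -1], [[0, 0, 0.8], [0, 0, 0], -1], [[0, 0, 0.6], [0, 0, 0], -1], [[0, 0, 0.4], [0, 0, 0], -1], [[0, 0, 0], [0, 0, 0], -1]]'

```text
time_s: 30.9
ee_pos: [0.6473, -0.0061, 0.1384]
eef_rot: [3.141, -0.003, -3.11]
force: [-0.0, -0.4, -2.4]
grip_width: 0.0596
grip_force: 35.0
```

Request:
send_rows --motion '[[[0, 0, 0.4], [0, 0, 0], -1], [[0, 0, 0.4], [0, 0, 0], -1], [[0, 0, 0.3], [0, 0, 0], -1], [[0, 0, 0], [0, 0, 0], -1]]'

```text
time_s: 31.3
ee_pos: [0.6476, -0.0056, 0.1059]
eef_rot: [3.141, -0.002, -3.109]
force: [0.2, 0.8, -2.9]
grip_width: 0.06
grip_force: 35.0
```

Request:
send_rows --motion '[[[0, 0.02, 0.3], [0, 0, 0], -1], [[0, 0.01, 0.17], [0, 0, 0], -1], [[0, 0, 0.07], [0, 0, 0], -1], [[0, 0, 0], [0, 0, 0], -1], [[0, 0, 0], [0, 0, 0], -1]]'

```text
time_s: 31.8
ee_pos: [0.6484, -0.0047, 0.0917]
eef_rot: [-3.142, 0.0, -3.109]
force: [-0.8, -0.1, -2.8]
grip_width: 0.0599
grip_force: 35.0
```

Request:
send_rows --motion '[[[0, 0, 0.04], [0, 0, 0], -1], [[0, 0, 0], [0, 0, 0], 1], [[0, 0, 0], [0, 0, 0], 1], [[0, 0, 0], [0, 0, 0], 1], [[0, 0, 0], [0, 0, 0], 1], [[0, 0, -0.3], [0, 0, 0], 1], [[0, 0, -0.9], [0, 0, 0], 1], [[0, 0, -0.9], [0, 0, 0], 1], [[0, 0, -0.9], [0, 0, 0], 1], [[0, 0, -0.9], [0, 0, 0], 1], [[0, 0, -0.5], [0, 0, 0], 1]]'

```text
time_s: 32.9
ee_pos: [0.6487, -0.0047, 0.2257]
eef_rot: [-3.141, 0.003, -3.109]
force: [-0.1, 0.8, -0.2]
grip_width: 0.0939
grip_force: 0.0
```

Request:
send_rows --motion '[[[0.9, -0.3, 0], [0, 0, 0], 1], [[0.9, -0.5, 0], [0, 0, 0], 1], [[0.9, -0.9, 0], [0, 0, 0], 1], [[0.9, -0.9, 0], [0, 0, 0], 1], [[0.3, -0.9, 0], [0, 0, 0], 1], [[0, -0.9, 0], [0, 0, 0], 1], [[0, -0.9, 0], [0, 0, 0], 1], [[0, -0.9, 0], [0, 0, 0], 1], [[0, 0, 0], [0, 0, 0], 1], [[0, 0, 0], [0, 0, 0], 1]]'

```text
time_s: 33.9
ee_pos: [0.5373, -0.1945, 0.2227]
eef_rot: [-3.142, 0.0, -3.11]
force: [-1.3, -0.2, 0.0]
grip_width: 0.0941
grip_force: 0.0
```

Run:
```python
from h import *
for n in ["side","top"]:
    c=camera(n); save(c,f"pics/{n}9.png"); W=pts(c); Z=W[...,2]
    for nm,x,y in [("Sn",.4045,.282),("Ss",.486,.2753),("Ln",.484,-.009),("Ls",.5655,-.0065),("Lf",.648,-.004)]:
        D=np.hypot(W[...,0]-x,W[...,1]-y); P=W[(D<.04)&(Z>.1)&(Z<.135)]
        print(n,nm,len(P),rect(P) if len(P)>20 else '',np.nanmedian(P[:,2]).round(4) if len(P) else '')
```

```text
side Sn 411 [405.8 284.6  59.3  14.1  85.7] 0.1145
side Ss 409 [486.8 277.9  60.1  14.4  86.8] 0.1143
side Ln 211 [484.6  -7.7  59.9  14.3 -87.7] 0.114
side Ls 214 [566.1  -3.8  62.7  14.1 -89.1] 0.1136
side Lf 214 [648.7  -2.5  59.6  14.  -88.6] 0.1135
top Sn 168 [404.7 281.5  59.6  14.3  85.2] 0.113
top Ss 161 [486.2 275.1  59.7  14.1  85.2] 0.113
top Ln 159 [483.8 -10.9  58.2  14.1 -88.3] 0.1128
top Ls 163 [565.4  -5.8  56.   14.1 -88.7] 0.1132
top Lf 159 [647.7  -5.3  58.5  13.6 -88.7] 0.1129
```

View pics/side9.png

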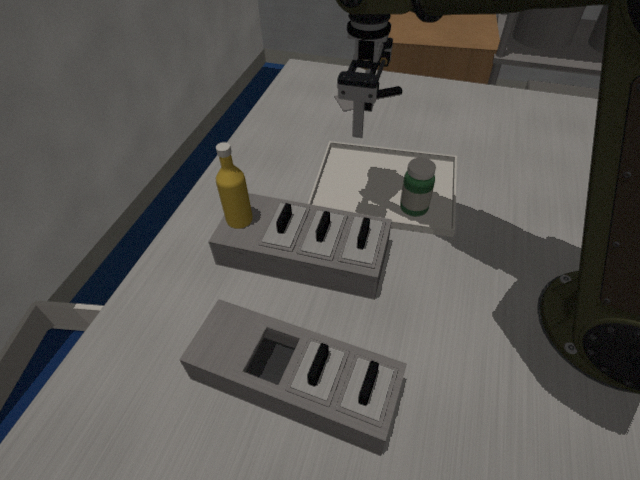

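The side view shows all three pots seated level with their neighbours, with handles at (285, 217), (364, 232) and (369, 382). The bottle (235, 195) and jar (418, 187) haven't moved.

```bash
python3 -c "
from station import *
print(hand_in())"
```

```text
the job is handed in; nothing more can be done
None
```

All three pots are fully home in their rails by the final camera check: the short one in the near short opening, the long ones in the near and far long openings. I handed the job in at about 34 s of the 72 s; `hand_in()` gave no verdict back.

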